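Count three nested cups into the class kit tray

TASK

Make up the class kit: count exactly three brown cups into the empty bay of the green-floored tray, one at a time, the first standing upright on the bay's floor and each next one nested fully inside the one before, so that one upright stack of three is left there. Leave the spare brown cup, the white cup, the two bottles and the pen tub where they are.

Things in the scene. Friction and masses are not known exactly. Their poses are not given: they have to be found in the camera images.
- brown1: Brown card cup with a pale rim and a red stripe below it: 66 mm outer diameter at the rim, 44 at the base, 90 high, wall 2.5, inner floor 36 mm above the underside, about 60 g. Nested, it rests 36 mm above the cup below with 2 mm play. Origin: centre of the underside; z along the axis to the mouth. It starts in one of the rack's cells (which one varies), leaning with the rack.
- brown2: Brown card cup with a pale rim and a red stripe below it: 66 mm outer diameter at the rim, 44 at the base, 90 high, wall 2.5, inner floor 36 mm above the underside, about 60 g. Nested, it rests 36 mm above the cup below with 2 mm play. Origin: centre of the underside; z along the axis to the mouth. It starts in one of the rack's cells (which one varies), leaning with the rack.
- brown3: Brown card cup with a pale rim and a red stripe below it: 66 mm outer diameter at the rim, 44 at the base, 90 high, wall 2.5, inner floor 36 mm above the underside, about 60 g. Nested, it rests 36 mm above the cup below with 2 mm play. Origin: centre of the underside; z along the axis to the mouth. It starts in one of the rack's cells (which one varies), leaning with the rack.
- brown4: Brown card cup with a pale rim and a red stripe below it: 66 mm outer diameter at the rim, 44 at the base, 90 high, wall 2.5, inner floor 36 mm above the underside, about 60 g. Nested, it rests 36 mm above the cup below with 2 mm play. Origin: centre of the underside; z along the axis to the mouth. It starts standing upright on the table beyond the tray.
- white: White cup with a blue stripe below its rim, of the same shape as the brown ones; it stands in the remaining cell of the rack and must stay there. Origin: centre of the underside; z: along its axis to its mouth.
- rack: Fixed blue sloping cup rack, 322 mm along its y, 90 mm deep in x; four cells in a row along y, centres at -117, -39, 39 and 117 mm. Origin at table height, 60 mm in front of (-x from) the row's middle; x away from the mouths, z up. The cups' axes lean 30 degrees from vertical towards its -x (mouths towards the robot). Rims are 12 mm apart: no room for fingers between cups along y, but there is up and down the slope.
- rack_floor (a point): Middle of the row of sloping cell floors, 55 mm up; axes as the rack's. Cup undersides are centred level with it along the rack's y. Square to the slope, the front board (the cup leans on it) stands 50 mm above the cell floor, dividers 38, ends 48, back board 22 mm; draw a cup out along its own axis.
- tray: Fixed open tray, 150 mm (its x) by 230 mm (its y), walls 50 mm high and 4 mm thick, green floor 5 mm thick; a white divider at y = +28 mm, as high as the walls, parts it into the empty cup bay (-y side) and the bottle bay (+y side, holding the two bottles). Origin: centre of its underside on the table; z up.
- cup_bay (a point): Centre of the floor of the tray's empty bay, on the floor's top face; the bay is 142 mm (x) by 137 mm (y) inside; axes as the tray's.
- bottle_yellow: Clear bottle with yellow cap, 44 mm diameter, 130 mm high, standing in the tray's bottle bay; origin at the centre of its underside. To be left alone.
- bottle_red: Clear bottle with red cap, 44 mm diameter, 130 mm high, standing in the tray's bottle bay; origin at the centre of its underside. To be left alone.
- pen_tub: Grey round tub of marker pens, 68 mm diameter, 128 mm high with the pens, standing on the table beyond the tray, beside the spare cup; origin at the centre of its underside. To be left alone.
Not all that is in view belongs to the job. What is shaped like the brown2 but orange is not meant.

How it is judged (in metres and radians):
On the way, in this order (a step that is already met when the one before it is completed fails the run):
1. one brown cup is left standing upright on the floor of the tray's empty bay (((x of brown1 in the frame of cup_bay between -0.06 and 0.06 m and y of brown1 in the frame of cup_bay between -0.06 and 0.06 m and z of brown1 in the frame of cup_bay between -0.006 and 0.008 m and angle between brown1's own z axis and vertical below 0.12 rad and linear speed of brown1 below 0.03 m/s and contact force between brown1 and the fingers below 0.5 N) or (x of brown2 in the frame of cup_bay between -0.06 and 0.06 m and y of brown2 in the frame of cup_bay between -0.06 and 0.06 m and z of brown2 in the frame of cup_bay between -0.006 and 0.008 m and angle between brown2's own z axis and vertical below 0.12 rad and linear speed of brown2 below 0.03 m/s and contact force between brown2 and the fingers below 0.5 N) or (x of brown3 in the frame of cup_bay between -0.06 and 0.06 m and y of brown3 in the frame of cup_bay between -0.06 and 0.06 m and z of brown3 in the frame of cup_bay between -0.006 and 0.008 m and angle between brown3's own z axis and vertical below 0.12 rad and linear speed of brown3 below 0.03 m/s and contact force between brown3 and the fingers below 0.5 N) or (x of brown4 in the frame of cup_bay between -0.06 and 0.06 m and y of brown4 in the frame of cup_bay between -0.06 and 0.06 m and z of brown4 in the frame of cup_bay between -0.006 and 0.008 m and angle between brown4's own z axis and vertical below 0.12 rad and linear speed of brown4 below 0.03 m/s and contact force between brown4 and the fingers below 0.5 N))), for 0.2 s.
2. a second brown cup is nested fully in the first and let go (((x of brown1 in the frame of cup_bay between -0.06 and 0.06 m and y of brown1 in the frame of cup_bay between -0.06 and 0.06 m and z of brown1 in the frame of cup_bay between -0.006 and 0.008 m and angle between brown1's own z axis and vertical below 0.12 rad and linear speed of brown1 below 0.03 m/s and contact force between brown1 and the fingers below 0.5 N) or (x of brown2 in the frame of cup_bay between -0.06 and 0.06 m and y of brown2 in the frame of cup_bay between -0.06 and 0.06 m and z of brown2 in the frame of cup_bay between -0.006 and 0.008 m and angle between brown2's own z axis and vertical below 0.12 rad and linear speed of brown2 below 0.03 m/s and contact force between brown2 and the fingers below 0.5 N) or (x of brown3 in the frame of cup_bay between -0.06 and 0.06 m and y of brown3 in the frame of cup_bay between -0.06 and 0.06 m and z of brown3 in the frame of cup_bay between -0.006 and 0.008 m and angle between brown3's own z axis and vertical below 0.12 rad and linear speed of brown3 below 0.03 m/s and contact force between brown3 and the fingers below 0.5 N) or (x of brown4 in the frame of cup_bay between -0.06 and 0.06 m and y of brown4 in the frame of cup_bay between -0.06 and 0.06 m and z of brown4 in the frame of cup_bay between -0.006 and 0.008 m and angle between brown4's own z axis and vertical below 0.12 rad and linear speed of brown4 below 0.03 m/s and contact force between brown4 and the fingers below 0.5 N)) and ((x of brown1 in the frame of cup_bay between -0.06 and 0.06 m and y of brown1 in the frame of cup_bay between -0.06 and 0.06 m and z of brown1 in the frame of cup_bay between 0.03 and 0.044 m and angle between brown1's own z axis and vertical below 0.12 rad and linear speed of brown1 below 0.03 m/s and contact force between brown1 and the fingers below 0.5 N) or (x of brown2 in the frame of cup_bay between -0.06 and 0.06 m and y of brown2 in the frame of cup_bay between -0.06 and 0.06 m and z of brown2 in the frame of cup_bay between 0.03 and 0.044 m and angle between brown2's own z axis and vertical below 0.12 rad and linear speed of brown2 below 0.03 m/s and contact force between brown2 and the fingers below 0.5 N) or (x of brown3 in the frame of cup_bay between -0.06 and 0.06 m and y of brown3 in the frame of cup_bay between -0.06 and 0.06 m and z of brown3 in the frame of cup_bay between 0.03 and 0.044 m and angle between brown3's own z axis and vertical below 0.12 rad and linear speed of brown3 below 0.03 m/s and contact force between brown3 and the fingers below 0.5 N) or (x of brown4 in the frame of cup_bay between -0.06 and 0.06 m and y of brown4 in the frame of cup_bay between -0.06 and 0.06 m and z of brown4 in the frame of cup_bay between 0.03 and 0.044 m and angle between brown4's own z axis and vertical below 0.12 rad and linear speed of brown4 below 0.03 m/s and contact force between brown4 and the fingers below 0.5 N))), for 0.2 s.
3. a third brown cup is nested fully in the second and let go (all of step 2 and ((x of brown1 in the frame of cup_bay between -0.06 and 0.06 m and y of brown1 in the frame of cup_bay between -0.06 and 0.06 m and z of brown1 in the frame of cup_bay between 0.066 and 0.08 m and angle between brown1's own z axis and vertical below 0.12 rad and linear speed of brown1 below 0.03 m/s and contact force between brown1 and the fingers below 0.5 N) or (x of brown2 in the frame of cup_bay between -0.06 and 0.06 m and y of brown2 in the frame of cup_bay between -0.06 and 0.06 m and z of brown2 in the frame of cup_bay between 0.066 and 0.08 m and angle between brown2's own z axis and vertical below 0.12 rad and linear speed of brown2 below 0.03 m/s and contact force between brown2 and the fingers below 0.5 N) or (x of brown3 in the frame of cup_bay between -0.06 and 0.06 m and y of brown3 in the frame of cup_bay between -0.06 and 0.06 m and z of brown3 in the frame of cup_bay between 0.066 and 0.08 m and angle between brown3's own z axis and vertical below 0.12 rad and linear speed of brown3 below 0.03 m/s and contact force between brown3 and the fingers below 0.5 N) or (x of brown4 in the frame of cup_bay between -0.06 and 0.06 m and y of brown4 in the frame of cup_bay between -0.06 and 0.06 m and z of brown4 in the frame of cup_bay between 0.066 and 0.08 m and angle between brown4's own z axis and vertical below 0.12 rad and linear speed of brown4 below 0.03 m/s and contact force between brown4 and the fingers below 0.5 N))), for 0.2 s.
At the end, for the whole second after the job is handed in: Three brown cups nested and at rest in the empty bay, one at each level: undersides 0, 36 and 72 mm above the bay floor (-6/+8 mm), within 0.12 rad of vertical; one brown cup, the white cup, bottles and tub within 30 mm of their starts, bottles and tub upright (0.15 rad) (all of step 3 and distance of any of brown1, brown2, brown3, brown4 from where it was at the start of the episode below 0.03 m and distance of each of white, bottle_yellow, bottle_red, pen_tub from where it was at the start of the episode below 0.03 m and angle between each of bottle_yellow, bottle_red, pen_tub's own z axis and vertical below 0.15 rad); the robot touches nothing.
It fails at once if white moved by more than 40 mm (distance of white from where it was at the start of the episode above 0.04 m).
It fails at once if bottle yellow moved by more than 40 mm (distance of bottle_yellow from where it was at the start of the episode above 0.04 m).
It fails at once if bottle red moved by more than 40 mm (distance of bottle_red from where it was at the start of the episode above 0.04 m).
It fails at once if pen tub moved by more than 40 mm (distance of pen_tub from where it was at the start of the episode above 0.04 m).
It also fails if it takes over 69 s, if anything falls off the work surface, if the arm or the gripper's body presses on something with over 40 N, if the wrist force passes 120 N, or if a joint passes its speed limit or range.

ROBOT

A 6-joint arm with a two-finger parallel gripper is mounted at the origin on the work surface. World frame = base frame: x ahead of the robot, y to its left, z up, the work surface at z = 0. Lengths are in m, angles in degrees, forces in N, time in s.
With the tool pointing down it reaches from about 0.4 to 0.825 m from the base axis. Payload 7 kg.
Tool frame: the origin (TCP) lies on the centre line of the jaws, within the pads' length; the fingertips stand r.tip_reach ahead of it and the grasp point (between the pads) is the TCP (r.tip_reach is the distance from the TCP to the fingertips, in m); z points along the fingers, y is the line along which they close (so a half turn about z gives the same grasp; the last joint's range is limited). The gripper opens to 88 mm and grips with 3 to 60 N. Pads are 19 mm wide; open, the fingers measure 130 mm over their backs; the gripper's body (78 mm by 193 mm) begins 47 mm behind the grasp point.
Start: joints at [-54.826, 20.546, 0.682, 0, -70.136, -16.507], TCP at [0.216, -0.639, 0.246] pointing down, gripper open.
Joint ranges: [-176.03, 176.03], [-82.01, 121.73], [-58.28, 71.71], [-173.87, 95.51], [-174.79, -0.11], [-173.66, 173.66]. Speed limits (degrees/s): [136.94, 136.94, 172.46, 180, 180, 180].

INTERFACE

Orientations are given as [roll, pitch, yaw] about the fixed x, y, z axes, in that order (R = Rz(yaw) Ry(pitch) Rx(roll)).
In Python, from plant import sensors, cams, r gives the robot as it stands.
- The arm moves only by the tool drive_tool, never from a script. Its argument "rows" is a list of rows, each an object of numbers: "fingers": the gripper's target within -1 to 1 (fully open at 1, half-way at 0, shut at -1); "x", "y", "z": the shift along the tool's x, y, z in m; "spin": the turn about the tool's z in rad. A call has 1 to 10 rows; each row is the pose to reach, as a shift and turn from the pose commanded when the call began, along the tool's axes at that moment; what a row does not reach only later rows make up. A row lasts 1/8 s, in which the tool goes at most 62.5 mm and 10.7 degrees, less where a joint would pass 70% of its speed; a pose out of reach is approached as far as the arm can. A call with a gripper value outside its range is refused whole. The fingers move at their own pace and stop on an object; "newtons" is the grip in N (left out, the last holds). Time passes only in rows, so rows that repeat a pose let the fingers close. It gives the time, the measured TCP pose, the force, the opening and the grip force at its end, in the units of the state.
- sensors.get_state(): the state, without advancing time (a new reading comes with each control period).
- cams.capture(name): name is "scene" or "side" or "wrist"; returns a dict with "pixels" (480x640x3 uint8, red, green, blue), "intrinsics" (3x3 intrinsics, pixels), "k1" (the pictures are not rectified: a ray, as slopes to the right and down, at radius r is drawn at 1 + k1 r^2 times it, then the intrinsics apply), "eye" and "orientation" of the camera in the world; the wrist camera has in their place "T_tool_cam" (4x4, takes a point from camera to tool coordinates, whose origin is the TCP and whose axes are the flange's). Camera axes: x right, y up, looking along -z (the intrinsics and any distortion apply to the point x, -y, -z); pixel columns grow to the right and rows downward; lengths in m; the calibration is good to about 2 mm. A picture is of the moment at which its call begins: read the wrist's pose just before it. There is no depth.
- r.close_job(): hands the job in; it is judged then, once.
The state is a dict: "time_s": time; "joints": joint angles; "qd": joint speeds; "joint_torque": joint torques, N m; "tcp_pos": TCP position; "eef_rot": TCP orientation; "contact_force": force on the tool from outside, world axes, zero at the start; "moment": the same for the moment, N m; "gripper_width": finger opening in m; "gripper_force": force on a finger pad.
Only numpy, scipy, OpenCV 4.12 (cv2) and the standard library are available. Lean on these libraries where they do the work, as an engineer would, in place of code of your own. Each camera call takes 0.05 s, during which the arm holds its last target. There are 200 camera calls.

## Working session

There is one attempt and no reset: what is moved stays moved. The work goes in short steps, Python scripts to look and compute and a tool call to move; the robot and the scene stay as the last step left them, time stands still between calls to the robot, and variables do not carry over. Pictures are saved under pics/ and viewed, at most 10 in all, crops included, and the job is handed in when it is done.

Besides the shell and the picture viewer there is one more tool, called as name(argument=value, ...) on one line, values as JSON. drive_tool: Moves the arm, as the interface text tells. Its arguments: {"type":"object","properties":{"rows":{"type":"array"},"newtons":{"type":"number"}},"required":["rows"]}

```bash
mkdir -p pics; ls; python3 - <<'E'
from plant import sensors,cams,r
import cv2,numpy as np
print(sensors.get_state(), r.tip_reach)
for n in ("scene","side"):
    c=cams.capture(n); cv2.imwrite(f"pics/{n}0.png",c["pixels"][:,:,::-1])
    print(n,{k:v for k,v in c.items() if k!="pixels"})
c=cams.capture("wrist");print({k:v for k,v in c.items() if k!="pixels"})
E
```

```text
pics
{'time_s': 0.0, 'joints': array([-5.48255049e+01,  2.05920348e+01,  6.34017649e-01, -2.02885150e-02,
       -7.01369344e+01, -1.65076922e+01]), 'qd': array([ 0.00894959, -0.01414614, -0.04313436, -0.01444655,  0.06264311,
       -0.01232015]), 'joint_torque': array([ 2.29201636e-03, -5.82713521e+01,  2.93057370e+01,  6.99725837e+00,
        6.87906679e-03, -1.13666247e-04]), 'tcp_pos': array([ 0.21588039, -0.63905827,  0.24461723]), 'eef_rot': array([ 1.79903542e+02, -8.69622367e-03, -1.61340099e+02]), 'contact_force': array([-0.11955451, -0.51023874, -0.45814094]), 'moment': array([ 0.01200759, -0.01414618,  0.03237092]), 'gripper_force': 0.0, 'gripper_width': 0.08793304762259102} 0.019
scene {'intrinsics': array([[460.71509386,   0.        , 319.04543849],
       [  0.        , 460.71509386, 239.82190317],
       [  0.        ,   0.        ,   1.        ]]), 'k1': -0.09290873613524796, 'eye': array([1.01591481, 0.39097395, 0.59643258]), 'orientation': array([ 51.26682006,   0.69349514, 126.73665586])}
side {'intrinsics': array([[624.18681838,   0.        , 312.67981411],
       [  0.        , 624.18681838, 243.33022317],
       [  0.        ,   0.        ,   1.        ]]), 'k1': -0.2005940233244059, 'eye': array([-0.06892596,  0.81201779,  0.81115709]), 'orientation': array([  52.35371074,    1.10300857, -144.88888697])}
{'intrinsics': array([[364.67732739,   0.        , 313.69105185],
       [  0.        , 364.67732739, 240.07738663],
       [  0.        ,   0.        ,   1.        ]]), 'k1': -0.03552029055956717, 'T_tool_cam': array([[ 7.53884590e-04,  9.56325774e-01,  2.92301977e-01,
         7.95186498e-02],
       [ 9.99999214e-01, -4.28142084e-04, -1.17837276e-03,
        -1.14185890e-04],
       [-1.00176146e-03,  2.92302636e-01, -9.56325345e-01,
        -1.39495025e-01],
       [ 0.00000000e+00,  0.00000000e+00,  0.00000000e+00,
         1.00000000e+00]])}
```

View pics/scene0.png

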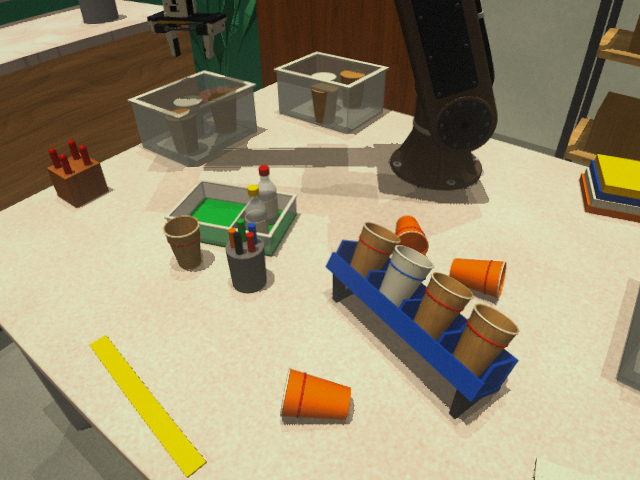

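View pics/side0.png

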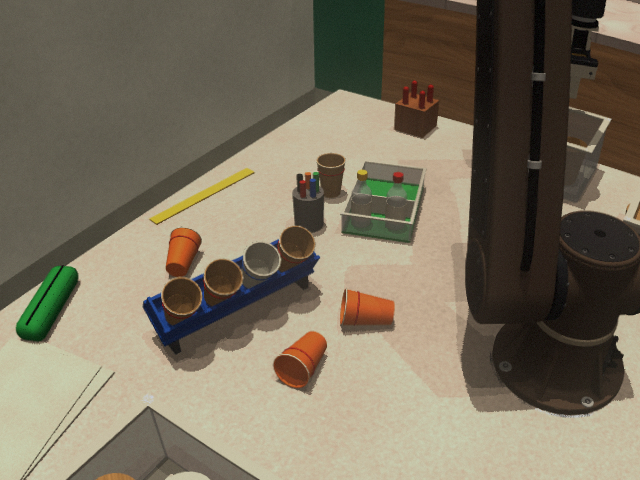

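The scene view shows the four rack cups' mouths at about (380,237), (411,262, white), (447,291) and (492,325). The tray is around (235,213), the spare cup at (184,240) and the tub at (246,262). The side view shows the same mouths, in reverse order, at (297,244), (262,261), (223,281) and (182,299), and the tray around (385,200).

The tool can't tilt. So I'll pinch the upper wall of each cup, one finger inside and one outside, and let the parallel pads bring that wall upright once the cup is drawn out.

```bash
cat > h.py <<'E'
from plant import sensors,cams,r
import cv2,numpy as np
from scipy.spatial.transform import Rotation as Ro
def E(a): return Ro.from_euler('xyz',a,degrees=True).as_matrix()
def cap(n):
    st=sensors.get_state(); c=cams.capture(n)
    if n=="wrist":
        T=c["T_tool_cam"]; R=E(st["eef_rot"]); c["R"]=R@T[:3,:3]; c["o"]=st["tcp_pos"]+R@T[:3,3]
    else: c["R"]=E(c["orientation"]); c["o"]=c["eye"]
    return c
def ray(c,px):
    K=c["intrinsics"]; x=(np.atleast_2d(px).astype(float)-K[:2,2])/K[0,0]
    u=x.copy()
    for _ in range(20): u=x/(1+c["k1"]*(u**2).sum(1,keepdims=True))
    d=np.c_[u[:,0],-u[:,1],-np.ones(len(u))]@c["R"].T
    return d/np.linalg.norm(d,axis=1,keepdims=True)
def plane(c,px,z):
    d=ray(c,px); return c["o"]+d*((z-c["o"][2])/d[:,2:])
def tri(c1,p1,c2,p2):
    out=[]
    for a,b in zip(ray(c1,p1),ray(c2,p2)):
        A=np.eye(3)-np.outer(a,a);B=np.eye(3)-np.outer(b,b)
        out.append(np.linalg.solve(A+B,A@c1["o"]+B@c2["o"]))
    return np.array(out)
E
python3 - <<'E'
from h import *
np.set_printoptions(precision=4,suppress=True)
s=cap("scene");d=cap("side")
sp=[(380,237),(411,262),(447,291),(492,325)];dp=[(297,244),(262,261),(223,281),(182,299)]
print("mouths",tri(s,sp,d,dp))
print("spare mouth,tub", plane(s,(183,226),.09),plane(d,(331,159),.09),plane(s,(246,280),0))
print("caps",tri(s,[(253,189),(264,170)],d,[(362,175),(398,177)]))
def mask(c,lo,hi,m=300):
    h=cv2.cvtColor(c["pixels"],cv2.COLOR_RGB2HSV);k=cv2.inRange(h,lo,hi)
    cs=cv2.findContours(k,cv2.RETR_EXTERNAL,cv2.CHAIN_APPROX_SIMPLE)[0]
    return [x for x in cs if cv2.contourArea(x)>m]
for n,c in(("s",s),("d",d)):
  for x in mask(c,(50,120,60),(75,255,255)):
    q=cv2.approxPolyDP(x,6,True)[:,0]; print(n,"green",q.tolist(),plane(c,q,.005)[:,:2].tolist())
  for x in mask(c,(108,150,50),(125,255,255)):
    q=cv2.approxPolyDP(cv2.convexHull(x),6,True)[:,0]; print(n,"blue",q.tolist())
  for x in mask(c,(5,200,150),(15,255,255)):
    print(n,"orange",plane(c,x[:,0].mean(0),.03))
E
```

```text
mouths [[0.4781 0.1078 0.1215]
 [0.5022 0.1789 0.1197]
 [0.5268 0.253  0.1168]
 [0.5516 0.3297 0.1186]]
spare mouth,tub [[ 0.6285 -0.2203  0.09  ]] [[ 0.6279 -0.2283  0.09  ]] [[ 0.6012 -0.0986  0.    ]]
caps [[ 0.5011 -0.1562  0.1272]
 [ 0.4341 -0.1896  0.1269]]
s green [[190, 214], [229, 226], [244, 205], [204, 199]] [[0.5244714676543993, -0.34508758904582376], [0.5045830079967819, -0.24099119889720216], [0.42783693535488376, -0.27048435434634427], [0.46462570887395305, -0.36489921416031573]]
s blue [[342, 241], [516, 359], [498, 388], [470, 401], [326, 266]]
s orange [[0.7326 0.1587 0.03  ]]
s orange [[0.3649 0.2546 0.03  ]]
d green [[74, 268], [63, 266], [27, 325], [60, 267], [51, 269], [17, 333], [43, 329]] [[0.9133099859473702, 0.31321537791954707], [0.9395526943339386, 0.32318071750656197], [0.8530526003659766, 0.47871872740935817], [0.9424472915257985, 0.329172518654364], [0.9539529838890296, 0.3450630678781762], [0.8513870975192831, 0.5042616303782164], [0.8168220187045138, 0.46551149430546057]]
d blue [[186, 321], [161, 339], [144, 301], [160, 294]]
d orange [[0.3699 0.2387 0.03  ]]
d orange [[0.7516 0.1507 0.03  ]]
```

drive_tool(rows=[{"z":-0.06,"fingers":0},{"x":-0.08,"y":0.05,"z":-0.09,"spin":-0.18,"fingers":0},{"x":-0.355,"y":0.227,"z":-0.1,"spin":-0.925,"fingers":0},{"x":-0.355,"y":0.227,"z":-0.1,"spin":-0.925,"fingers":0},{"x":-0.355,"y":0.227,"z":-0.1,"spin":-0.925,"fingers":0},{"x":-0.355,"y":0.227,"z":-0.1,"spin":-0.925,"fingers":0},{"x":-0.355,"y":0.227,"z":-0.1,"spin":-0.925,"fingers":0},{"x":-0.355,"y":0.227,"z":-0.1,"spin":-0.925,"fingers":0},{"x":-0.355,"y":0.227,"z":-0.1,"spin":-0.925,"fingers":0},{"x":-0.355,"y":0.227,"z":-0.1,"spin":-0.925,"fingers":0}])

```text
invalid input
```

```bash
python3 - <<'E'
from h import *
c=cap("wrist");cv2.imwrite("pics/w1.png",c["pixels"][:,:,::-1]);np.savez("w1.npz",**c)
print(sensors.get_state())
E
```

```text
{'time_s': 0.3, 'joints': array([-5.48257155e+01,  2.05649470e+01,  6.65060299e-01, -4.77745208e-03,
       -7.01368818e+01, -1.65063318e+01]), 'qd': array([ 0.03842589, -0.01801369,  0.04263817,  0.01819747,  0.003637  ,
        0.00259342]), 'joint_torque': array([ 5.69027598e-04, -5.81808043e+01,  2.92817509e+01,  6.98990598e+00,
        9.31693503e-03, -1.23746208e-04]), 'tcp_pos': array([ 0.21596252, -0.63933765,  0.24520775]), 'eef_rot': array([ 1.79963470e+02, -6.13968244e-03, -1.61333670e+02]), 'contact_force': array([-0.3490244 , -0.77537717, -0.87531096]), 'moment': array([-0.05138584,  0.05932123, -0.02931553]), 'gripper_force': 0.0, 'gripper_width': 0.08784097246334485}
```

View pics/w1.png

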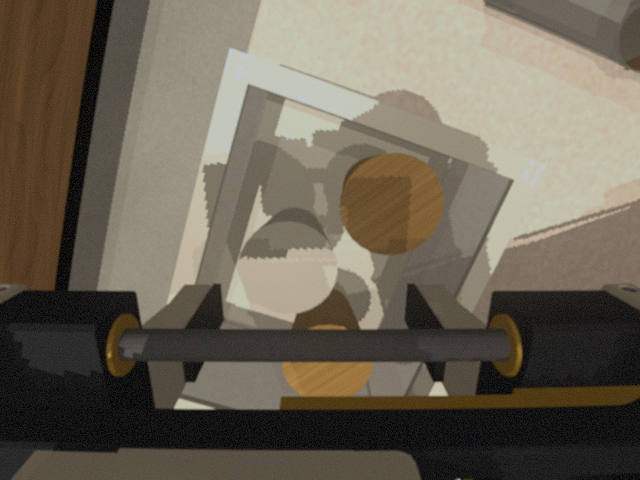

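The move was refused, so the arm still stands over a clear bin. In the wrist view the fingers are at rows 290–400, at about columns 190 and 440. I'll try again with every key filled in.

drive_tool(rows=[{"x":0.0,"y":0.0,"z":-0.06,"spin":0.0,"fingers":0.0},{"x":-0.08,"y":0.05,"z":-0.09,"spin":-0.18,"fingers":0.0},{"x":-0.355,"y":0.227,"z":-0.1,"spin":-0.925,"fingers":0.0},{"x":-0.355,"y":0.227,"z":-0.1,"spin":-0.925,"fingers":0.0},{"x":-0.355,"y":0.227,"z":-0.1,"spin":-0.925,"fingers":0.0},{"x":-0.355,"y":0.227,"z":-0.1,"spin":-0.925,"fingers":0.0},{"x":-0.355,"y":0.227,"z":-0.1,"spin":-0.925,"fingers":0.0},{"x":-0.355,"y":0.227,"z":-0.1,"spin":-0.925,"fingers":0.0},{"x":-0.355,"y":0.227,"z":-0.1,"spin":-0.925,"fingers":0.0}], newtons=5)

```text
time_s: 1.42
tcp_pos: [0.4816, -0.3083, 0.3457]
eef_rot: [-180.0, 0.0, -108.1]
contact_force: [0.1, -0.1, -1.4]
gripper_width: 0.0437
gripper_force: 0.0
```

```bash
python3 - <<'E'
from h import *
c=cap("wrist");cv2.imwrite("pics/w2.png",c["pixels"][:,:,::-1])
np.savez("w2.npz",**c)
np.set_printoptions(precision=4,suppress=True)
h=cv2.cvtColor(c["pixels"],cv2.COLOR_RGB2HSV);k=cv2.inRange(h,(50,120,40),(75,255,255))
for x in cv2.findContours(k,cv2.RETR_EXTERNAL,cv2.CHAIN_APPROX_SIMPLE)[0]:
    if cv2.contourArea(x)>800:
        q=cv2.boxPoints(cv2.minAreaRect(x)); print(cv2.contourArea(x),q.tolist(),plane(c,q,.005)[:,:2].tolist())
E
```

```text
922.0 [[305.02703857421875, 294.83782958984375], [355.729736328125, 258.62158203125], [380.0540771484375, 292.6756591796875], [329.35137939453125, 328.89190673828125]] [[0.5398864509046953, -0.16901051270900605], [0.45480396606507734, -0.1997732172282268], [0.43585929140712815, -0.13862037004615252], [0.5230723764834191, -0.10482089875008599]]
9458.0 [[234.37539672851562, 211.20504760742188], [314.7539367675781, 148.05047607421875], [375.2712707519531, 225.07254028320312], [294.8927307128906, 288.22711181640625]] [[0.5913176274538574, -0.31559649874385953], [0.46282898835284575, -0.360619233140935], [0.4160078302613475, -0.23815650275691344], [0.5504270354270453, -0.18340412553507635]]
```

View pics/w2.png

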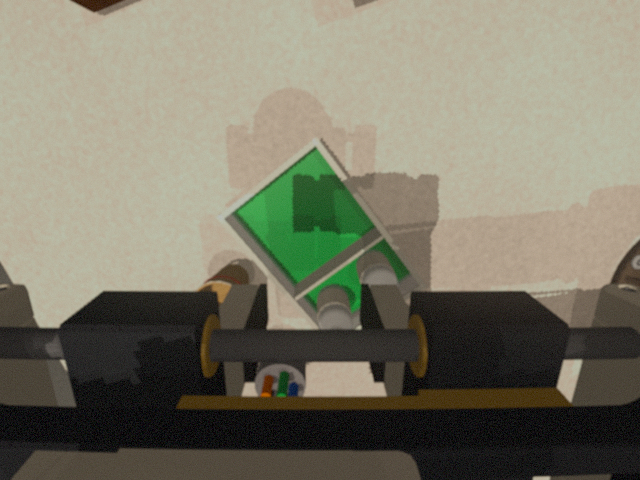

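In the wrist view the bay floor runs from (225,217) to (318,145) to (383,235) to (297,292), so the bay centre is at about (0.505, -0.274) and the tray yaw about 20°. Next I'll go to the rack.

drive_tool(rows=[{"x":-0.63,"y":0.13,"z":-0.02,"spin":0.0,"fingers":0.0},{"x":-0.63,"y":0.13,"z":-0.02,"spin":0.0,"fingers":0.0},{"x":-0.63,"y":0.13,"z":-0.02,"spin":0.0,"fingers":0.0},{"x":-0.63,"y":0.13,"z":-0.02,"spin":0.0,"fingers":0.0},{"x":-0.63,"y":0.13,"z":-0.02,"spin":0.0,"fingers":0.0},{"x":-0.63,"y":0.13,"z":-0.02,"spin":0.0,"fingers":0.0},{"x":-0.63,"y":0.13,"z":-0.02,"spin":0.0,"fingers":0.0},{"x":-0.63,"y":0.13,"z":-0.02,"spin":0.0,"fingers":0.0},{"x":-0.63,"y":0.13,"z":-0.02,"spin":0.0,"fingers":0.0},{"x":-0.63,"y":0.13,"z":-0.02,"spin":0.0,"fingers":0.0}])

```text
time_s: 2.72
tcp_pos: [0.5528, 0.3103, 0.3652]
eef_rot: [-180.0, 0.0, -108.4]
contact_force: [1.4, -0.3, 1.2]
gripper_width: 0.0438
gripper_force: 0.0
```

```bash
python3 - <<'E'
from h import *
c=cap("wrist");cv2.imwrite("pics/w3.png",c["pixels"][:,:,::-1]);np.savez("w3.npz",**c)
print(sensors.get_state()["tcp_pos"])
E
```

```text
[0.55341503 0.31648115 0.36332391]
```

View pics/w3.png

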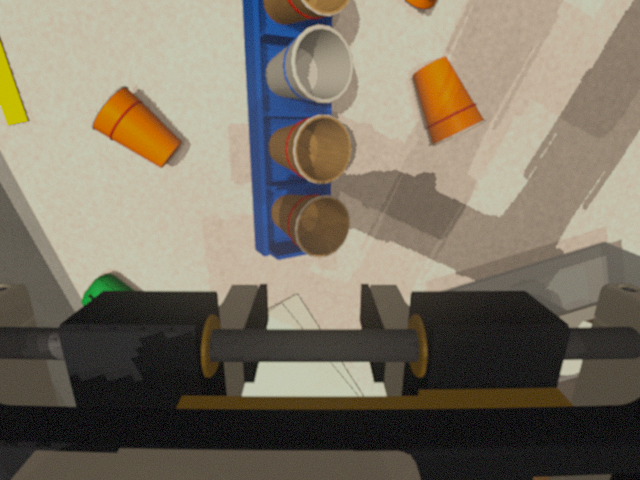

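The wrist view shows the rack column with rims centred at about (320,225), (323,148) and (322,64, white), and c1 at the top edge near (318,0). Upslope, which is the back of the rack, is image left.

```bash
python3 - <<'E'
from h import *
np.set_printoptions(precision=4,suppress=True)
c=dict(np.load("w3.npz"))
s=cap("scene");d=cap("side")
px=[(322,64),(323,148),(320,225)]
print("mouth@.133",plane(c,px,.133))
print("tri w-scene",tri(c,px,s,[(411,262),(447,291),(492,325)]))
print("tri w-side",tri(c,px,d,[(262,261),(223,281),(182,299)]))
# back rim (upslope) leftmost at z=.055+.0944
print("back rim",plane(c,[(291,60),(287,142),(287,216)],.149))
h=cv2.cvtColor(c["pixels"],cv2.COLOR_RGB2HSV);k=cv2.inRange(h,(105,150,40),(125,255,255))
x=max(cv2.findContours(k,cv2.RETR_EXTERNAL,cv2.CHAIN_APPROX_SIMPLE)[0],key=cv2.contourArea)[:,0]
L=np.array([x[x[:,1]==v][:,0].min() for v in range(40,240,20) if (x[:,1]==v).any()]);V=[v for v in range(40,240,20) if (x[:,1]==v).any()]
q=plane(c,np.c_[L,V],.09);print(q[:,:2]); f=q[0]-q[-1];print(np.degrees(np.arctan2(f[1],f[0])))
E
```

```text
mouth@.133 [[0.5017 0.182  0.133 ]
 [0.5245 0.2553 0.133 ]
 [0.5518 0.3294 0.133 ]]
tri w-scene [[0.5007 0.1795 0.1174]
 [0.5251 0.2542 0.1164]
 [0.553  0.3319 0.1197]]
tri w-side [[0.5006 0.1801 0.1223]
 [0.5244 0.2561 0.1194]
 [0.5512 0.3311 0.1211]]
back rim [[0.5281 0.1724 0.149 ]
 [0.5552 0.2385 0.149 ]
 [0.5792 0.3061 0.149 ]]
[[0.5248 0.1431]
 [0.5646 0.1703]
 [0.5828 0.1853]
 [0.584  0.2065]
 [0.5894 0.2269]
 [0.5918 0.249 ]
 [0.604  0.2684]
 [0.6056 0.2921]
 [0.6117 0.315 ]]
-116.79648371420187
```

drive_tool(rows=[{"x":-0.012,"y":-0.027,"z":0.05,"spin":0.0,"fingers":0.0},{"x":-0.012,"y":-0.027,"z":0.1,"spin":0.0,"fingers":0.0},{"x":-0.012,"y":-0.027,"z":0.15,"spin":0.0,"fingers":0.0},{"x":-0.012,"y":-0.027,"z":0.16,"spin":0.0,"fingers":0.0},{"x":-0.012,"y":-0.027,"z":0.16,"spin":0.0,"fingers":0.0}])

```text
time_s: 3.5
tcp_pos: [0.5825, 0.3117, 0.2061]
eef_rot: [-180.0, -0.0, -108.4]
contact_force: [0.5, 0.3, 0.8]
gripper_width: 0.0437
gripper_force: 0.0
```

```bash
python3 - <<'E'
from h import *
print(sensors.get_state()["tcp_pos"],sensors.get_state()["eef_rot"])
c=cap("wrist");d=cap("side")
im=np.hstack([c["pixels"][120:480,160:480],d["pixels"][160:400,60:340].repeat(1,0)[:,:,:][:240].copy() if 0 else cv2.resize(d["pixels"][170:370,80:340],(468,360))])
cv2.imwrite("pics/w4.png",im[:,:,::-1])
E
```

```text
[0.58252521 0.31165391 0.20609686] [-1.79952275e+02 -6.05083881e-04 -1.08381565e+02]
```

View pics/w4.png

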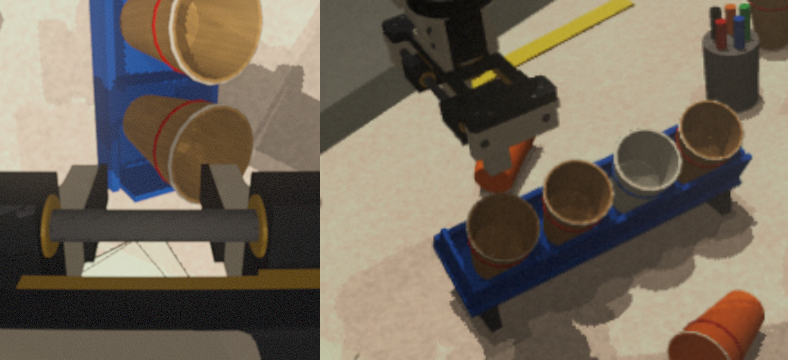

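The left half shows c4's rim at about (205,150) just behind the jaws (jaw centre column about 155). The right half shows the open jaws above the back of c4. I'll go down over its upper wall.

drive_tool(rows=[{"x":-0.008,"y":0.002,"z":0.02,"spin":0.0,"fingers":0.0},{"x":-0.008,"y":0.002,"z":0.045,"spin":0.0,"fingers":0.0},{"x":-0.008,"y":0.002,"z":0.065,"spin":0.0,"fingers":0.0},{"x":-0.008,"y":0.002,"z":0.076,"spin":0.0,"fingers":0.0},{"x":-0.008,"y":0.002,"z":0.076,"spin":0.0,"fingers":-1.0},{"x":-0.008,"y":0.002,"z":0.076,"spin":0.0,"fingers":-1.0},{"x":-0.008,"y":0.002,"z":0.076,"spin":0.0,"fingers":-1.0},{"x":-0.008,"y":0.002,"z":0.076,"spin":0.0,"fingers":-1.0},{"x":-0.008,"y":0.002,"z":0.076,"spin":0.0,"fingers":-1.0}], newtons=6)

```text
time_s: 4.72
tcp_pos: [0.5833, 0.321, 0.1299]
eef_rot: [-179.9, 0.1, -108.3]
contact_force: [3.8, -1.0, 1.5]
gripper_width: 0.0147
gripper_force: 5.7
```

```bash
python3 - <<'E'
from h import *
d=cap("side");w=cap("wrist")
im=np.hstack([cv2.resize(d["pixels"][160:360,60:340],(420,300)),cv2.resize(w["pixels"],(380,300))])
cv2.imwrite("pics/w5.png",im[:,:,::-1])
E
```

```text
(no output)
```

View pics/w5.png

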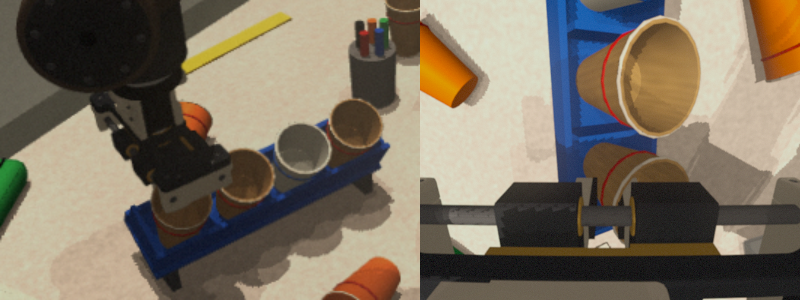

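The jaws have closed on the upper wall of c4: opening 14.7 mm, which fits a slanted wall. Now I'll draw the cup out along its axis.

drive_tool(rows=[{"x":0.0,"y":0.01,"z":-0.0173,"spin":0.0,"fingers":-1.0},{"x":0.0,"y":0.02,"z":-0.0346,"spin":0.0,"fingers":-1.0},{"x":0.0,"y":0.03,"z":-0.052,"spin":0.0,"fingers":-1.0},{"x":0.0,"y":0.04,"z":-0.0693,"spin":0.0,"fingers":-1.0},{"x":0.0,"y":0.05,"z":-0.0866,"spin":0.0,"fingers":-1.0},{"x":0.0,"y":0.05,"z":-0.13,"spin":0.0,"fingers":-1.0},{"x":0.0,"y":0.05,"z":-0.15,"spin":0.0,"fingers":-1.0},{"x":0.0,"y":0.05,"z":-0.15,"spin":0.0,"fingers":-1.0}], newtons=10)

```text
time_s: 5.82
tcp_pos: [0.5349, 0.3372, 0.2813]
eef_rot: [-179.9, 0.2, -108.3]
contact_force: [-0.4, 0.4, -1.4]
gripper_width: 0.0024
gripper_force: 9.4
```

```bash
python3 - <<'E'
from h import *
d=cap("side");w=cap("scene")
im=np.hstack([cv2.resize(d["pixels"][60:360,60:400],(420,370)),cv2.resize(w["pixels"][80:400,260:580],(370,370))])
cv2.imwrite("pics/w6.png",im[:,:,::-1])
E
```

```text
(no output)
```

View pics/w6.png

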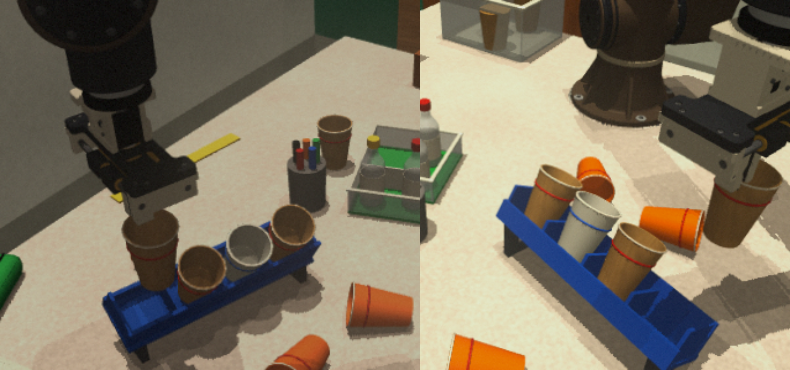

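The cup is out with its wall pulled vertical between the pads (opening 2.4 mm), and it is nearly upright in both views. I'll carry it to the bay.

```bash
python3 - <<'E'
from h import *
s=cap("scene");d=cap("side")
print(tri(s,[(525.5,292)],d,[(187,293.5)]))
E
```

```text
[[0.51300406 0.3500845  0.16419209]]
```

drive_tool(rows=[{"x":0.05,"y":-0.01,"z":-0.02,"spin":0.0,"fingers":-1.0},{"x":0.11,"y":-0.03,"z":-0.02,"spin":-0.1,"fingers":-1.0},{"x":0.17,"y":-0.05,"z":-0.02,"spin":-0.2,"fingers":-1.0},{"x":0.23,"y":-0.07,"z":-0.02,"spin":-0.3,"fingers":-1.0},{"x":0.29,"y":-0.09,"z":-0.02,"spin":-0.4,"fingers":-1.0},{"x":0.35,"y":-0.11,"z":-0.02,"spin":-0.5,"fingers":-1.0},{"x":0.41,"y":-0.13,"z":-0.02,"spin":-0.6,"fingers":-1.0},{"x":0.47,"y":-0.148,"z":-0.02,"spin":-0.68,"fingers":-1.0},{"x":0.53,"y":-0.167,"z":-0.02,"spin":-0.68,"fingers":-1.0},{"x":0.575,"y":-0.181,"z":-0.02,"spin":-0.68,"fingers":-1.0}], newtons=15)

```text
time_s: 7.28
tcp_pos: [0.525, -0.2684, 0.2978]
eef_rot: [179.9, 0.1, -69.4]
contact_force: [1.1, 0.4, 0.1]
gripper_width: 0.0024
gripper_force: 14.7
```

drive_tool(rows=[{"x":0.002,"y":0.0,"z":0.05,"spin":0.0,"fingers":-1.0},{"x":0.002,"y":0.0,"z":0.1,"spin":0.0,"fingers":-1.0},{"x":0.002,"y":0.0,"z":0.145,"spin":0.0,"fingers":-1.0},{"x":0.002,"y":0.0,"z":0.165,"spin":0.0,"fingers":-1.0},{"x":0.002,"y":0.0,"z":0.165,"spin":0.0,"fingers":-1.0}], newtons=10)

```text
time_s: 7.9
tcp_pos: [0.5248, -0.2678, 0.1314]
eef_rot: [179.7, 0.2, -69.4]
contact_force: [-0.5, 0.5, 0.7]
gripper_width: 0.0023
gripper_force: 10.2
```

```bash
python3 - <<'E'
from h import *
d=cap("side");w=cap("scene");print(sensors.get_state()["contact_force"])
im=np.hstack([cv2.resize(d["pixels"][80:260,300:480],(400,400)),cv2.resize(w["pixels"][100:280,140:320],(400,400))])
cv2.imwrite("pics/w7.png",im[:,:,::-1])
E
```

```text
[-0.25632151  0.32418963  0.26773507]
```

View pics/w7.png

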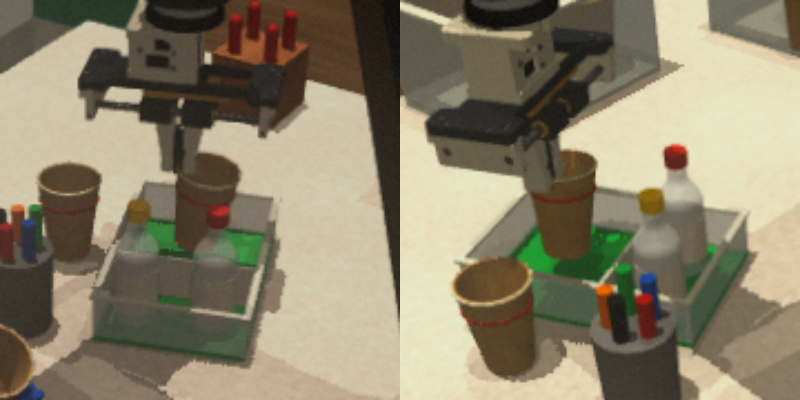

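Both views show the cup held nearly upright over the bay floor, with its base at about (200,250) in the left half and (565,258) in the right half. The bottles are clear of it.

```bash
python3 - <<'E'
from h import *
s=cap("scene");d=cap("side")
print(tri(s,[(214,216)],d,[(390,192.5)]))
print("rim near pad", tri(s,[(140+155*.45,100+160*.45)],d,[(300+185*.45,80+170*.45)]))
E
```

```text
[[ 0.50225798 -0.28948227  0.0099854 ]]
rim near pad [[ 0.50900358 -0.26410913  0.12515019]]
```

drive_tool(rows=[{"x":0.0,"y":0.0,"z":0.005,"spin":0.0,"fingers":-1.0},{"x":0.0,"y":0.0,"z":0.01,"spin":0.0,"fingers":-1.0},{"x":0.0,"y":0.0,"z":0.01,"spin":0.0,"fingers":-1.0}], newtons=10)

```text
time_s: 8.48
tcp_pos: [0.5262, -0.268, 0.1236]
eef_rot: [180.0, 0.0, -69.4]
contact_force: [-0.6, -0.3, -0.5]
gripper_width: 0.0025
gripper_force: 10.2
```

drive_tool(rows=[{"x":0.0,"y":0.0,"z":0.005,"spin":0.0,"fingers":-1.0},{"x":0.0,"y":0.0,"z":0.008,"spin":0.0,"fingers":-1.0},{"x":0.0,"y":0.0,"z":0.008,"spin":0.0,"fingers":-1.0}], newtons=10)

```text
time_s: 8.85
tcp_pos: [0.5263, -0.2681, 0.1156]
eef_rot: [180.0, 0.0, -69.4]
contact_force: [0.3, -0.0, -1.0]
gripper_width: 0.0023
gripper_force: 10.2
```

drive_tool(rows=[{"x":0.0,"y":0.0,"z":0.004,"spin":0.0,"fingers":-1.0},{"x":0.0,"y":0.0,"z":0.006,"spin":0.0,"fingers":-1.0},{"x":0.0,"y":0.0,"z":0.006,"spin":0.0,"fingers":-1.0}], newtons=10)

```text
time_s: 9.22
tcp_pos: [0.5272, -0.2682, 0.1105]
eef_rot: [-179.9, -0.0, -69.4]
contact_force: [1.6, 0.5, 3.2]
gripper_width: 0.0023
gripper_force: 10.2
```

drive_tool(rows=[{"x":0.0,"y":0.0,"z":0.0,"spin":0.0,"fingers":-0.4},{"x":0.0,"y":0.0,"z":0.0,"spin":0.0,"fingers":-0.4},{"x":0.0,"y":0.0,"z":0.0,"spin":0.0,"fingers":-0.3},{"x":0.0,"y":0.0,"z":-0.01,"spin":0.0,"fingers":-0.3},{"x":0.0,"y":0.0,"z":-0.05,"spin":0.0,"fingers":-0.3},{"x":0.0,"y":0.0,"z":-0.11,"spin":0.0,"fingers":-0.2},{"x":0.0,"y":0.0,"z":-0.17,"spin":0.0,"fingers":0.0},{"x":0.0,"y":0.0,"z":-0.22,"spin":0.0,"fingers":0.0},{"x":0.0,"y":0.0,"z":-0.22,"spin":0.0,"fingers":0.0}], newtons=6)

```text
time_s: 10.35
tcp_pos: [0.5279, -0.2689, 0.3359]
eef_rot: [-179.6, -0.3, -69.4]
contact_force: [0.5, 0.4, -1.2]
gripper_width: 0.0435
gripper_force: 0.0
```

```bash
python3 - <<'E'
from h import *
np.set_printoptions(precision=4,suppress=True)
c=cap("wrist");np.savez("w8.npz",**c)
# cup in bay: brown blob; all brown blobs
h=cv2.cvtColor(c["pixels"],cv2.COLOR_RGB2HSV);k=cv2.inRange(h,(5,60,40),(22,190,230));k[290:]=0
k=cv2.morphologyEx(k,cv2.MORPH_CLOSE,np.ones((7,7)))
for x in cv2.findContours(k,cv2.RETR_EXTERNAL,cv2.CHAIN_APPROX_NONE)[0]:
    if cv2.contourArea(x)>600:
        e=cv2.fitEllipse(cv2.convexHull(x)); print(cv2.contourArea(x),e,plane(c,e[0],.095))
cv2.imwrite("pics/w8.png",c["pixels"][:,:,::-1])
s=sensors.get_state();print(s["tcp_pos"],s["eef_rot"])
E
```

```text
749.5 ((235.75413513183594, 282.56640625), (31.251163482666016, 67.99449920654297), 96.63288116455078) [[ 0.5816 -0.1564  0.095 ]]
2860.5 ((334.46075439453125, 206.78343200683594), (60.72576904296875, 61.827518463134766), 66.56574249267578) [[ 0.5091 -0.2772  0.095 ]]
6558.5 ((311.1026306152344, 227.63706970214844), (112.82171630859375, 260.3305969238281), 101.23815155029297) [[ 0.5243 -0.247   0.095 ]]
1923.5 ((581.7406616210938, 87.2659912109375), (20.089204788208008, 210.4237823486328), 115.0538330078125) [[ 0.3251 -0.4761  0.095 ]]
[ 0.527  -0.2683  0.3329] [-179.7576   -0.145   -69.3748]
```

View pics/w8.png

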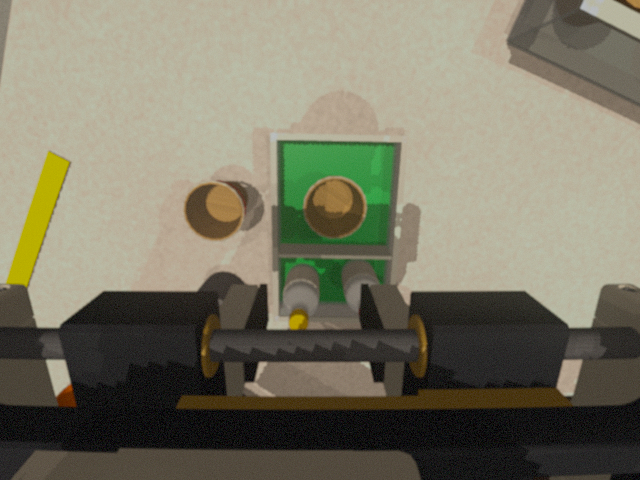

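The cup stands upright in the bay with its rim at (334,207), which puts its centre at about (0.509, -0.277). The spare cup is at (215,210) and the bottles stand undisturbed at about (300,290) and (360,280). Next is c3.

drive_tool(rows=[{"x":-0.055,"y":-0.025,"z":0.0,"spin":0.1,"fingers":0.0},{"x":-0.11,"y":-0.05,"z":0.0,"spin":0.2,"fingers":0.0},{"x":-0.165,"y":-0.075,"z":0.0,"spin":0.3,"fingers":0.0},{"x":-0.22,"y":-0.1,"z":0.0,"spin":0.4,"fingers":0.0},{"x":-0.275,"y":-0.125,"z":0.0,"spin":0.5,"fingers":0.0},{"x":-0.33,"y":-0.15,"z":0.02,"spin":0.6,"fingers":0.0},{"x":-0.385,"y":-0.175,"z":0.05,"spin":0.68,"fingers":0.0},{"x":-0.44,"y":-0.2,"z":0.09,"spin":0.68,"fingers":0.0},{"x":-0.469,"y":-0.209,"z":0.12,"spin":0.68,"fingers":0.0},{"x":-0.469,"y":-0.209,"z":0.12,"spin":0.68,"fingers":0.0}], newtons=6)

```text
time_s: 11.65
tcp_pos: [0.5544, 0.2457, 0.2049]
eef_rot: [179.7, -0.4, -108.2]
contact_force: [0.0, -1.1, 0.0]
gripper_width: 0.0437
gripper_force: 0.0
```

drive_tool(rows=[{"x":0.0,"y":-0.003,"z":0.02,"spin":0.0,"fingers":0.0},{"x":0.0,"y":-0.003,"z":0.045,"spin":0.0,"fingers":0.0},{"x":0.0,"y":-0.003,"z":0.07,"spin":0.0,"fingers":0.0},{"x":0.0,"y":-0.003,"z":0.083,"spin":0.0,"fingers":0.0},{"x":0.0,"y":-0.003,"z":0.083,"spin":0.0,"fingers":-1.0},{"x":0.0,"y":-0.003,"z":0.083,"spin":0.0,"fingers":-1.0},{"x":0.0,"y":-0.003,"z":0.083,"spin":0.0,"fingers":-1.0},{"x":0.0,"y":-0.003,"z":0.083,"spin":0.0,"fingers":-1.0},{"x":0.0,"y":-0.003,"z":0.083,"spin":0.0,"fingers":-1.0}], newtons=6)

```text
time_s: 12.78
tcp_pos: [0.5605, 0.2437, 0.1278]
eef_rot: [-179.9, 0.1, -108.3]
contact_force: [1.4, -1.1, 2.1]
gripper_width: 0.0128
gripper_force: 5.7
```

drive_tool(rows=[{"x":0.0,"y":0.01,"z":-0.0173,"spin":0.0,"fingers":-1.0},{"x":0.0,"y":0.02,"z":-0.0346,"spin":0.0,"fingers":-1.0},{"x":0.0,"y":0.03,"z":-0.052,"spin":0.0,"fingers":-1.0},{"x":0.0,"y":0.04,"z":-0.0693,"spin":0.0,"fingers":-1.0},{"x":0.0,"y":0.05,"z":-0.0866,"spin":0.0,"fingers":-1.0},{"x":0.0,"y":0.05,"z":-0.13,"spin":0.0,"fingers":-1.0},{"x":0.0,"y":0.05,"z":-0.17,"spin":0.0,"fingers":-1.0},{"x":0.0,"y":0.05,"z":-0.19,"spin":0.0,"fingers":-1.0},{"x":0.0,"y":0.05,"z":-0.19,"spin":0.0,"fingers":-1.0}], newtons=10)

```text
time_s: 13.9
tcp_pos: [0.5122, 0.2598, 0.3192]
eef_rot: [-179.9, 0.2, -108.3]
contact_force: [-0.3, -0.7, -0.7]
gripper_width: 0.0033
gripper_force: 9.6
```

```bash
python3 - <<'E'
from h import *
np.set_printoptions(precision=4,suppress=True)
print(sensors.get_state()["tcp_pos"])
for n in("scene","side"):
    c=cap(n);cv2.imwrite(f"pics/{n}9.png",c["pixels"][:,:,::-1])
    h=cv2.cvtColor(c["pixels"],cv2.COLOR_RGB2HSV);k=cv2.inRange(h,(0,70,40),(22,195,230))
    k=cv2.morphologyEx(k,cv2.MORPH_CLOSE,np.ones((5,5)))
    for x in cv2.findContours(k,cv2.RETR_EXTERNAL,cv2.CHAIN_APPROX_NONE)[0]:
        b=cv2.boundingRect(x)
        if 300<cv2.contourArea(x)<9000 and b[1]>80: print(n,b,cv2.contourArea(x), x[x[:,0,1].argmax(),0])
    # project TCP-frame points: axis guess
    t=sensors.get_state()["tcp_pos"]
    for dz in(0,-.02,-.106):
        p=(t+[-.024,.008,dz])-c["o"];q=c["R"].T@p;u=np.array([q[0],-q[1]])/-q[2];u=u*(1+c["k1"]*(u@u));print(n,"proj",dz,c["intrinsics"][0,0]*u+c["intrinsics"][:2,2])
E
```

```text
[0.5122 0.2598 0.3192]
scene (452, 384, 59, 42) 504.5 [467 425]
scene (280, 368, 74, 62) 657.5 [310 429]
scene (335, 295, 121, 121) 2416.5 [446 415]
scene (163, 215, 52, 57) 1716.5 [184 271]
scene (194, 178, 33, 47) 1118.5 [214 224]
scene (578, 171, 62, 53) 825.5 [639 223]
scene (563, 91, 77, 74) 3680.0 [586 164]
scene proj 0 [497.0065 162.6367]
scene proj -0.02 [493.5752 176.5522]
scene proj -0.106 [479.9888 230.4696]
side (340, 289, 55, 47) 1992.5 [345 335]
side (165, 228, 38, 53) 577.0 [175 280]
side (262, 221, 64, 51) 1258.5 [281 271]
side (509, 160, 90, 114) 1697.5 [536 273]
side (373, 156, 31, 41) 858.5 [384 196]
side (316, 153, 31, 51) 1101.5 [329 203]
side (161, 89, 108, 165) 4304.0 [224 253]
side proj 0 [222.4401 192.8973]
side proj -0.02 [223.8351 204.1955]
side proj -0.106 [229.5685 249.6951]
```

drive_tool(rows=[{"x":0.055,"y":-0.02,"z":0.0,"spin":-0.05,"fingers":-1.0},{"x":0.11,"y":-0.04,"z":0.0,"spin":-0.15,"fingers":-1.0},{"x":0.165,"y":-0.06,"z":0.0,"spin":-0.25,"fingers":-1.0},{"x":0.22,"y":-0.08,"z":0.0,"spin":-0.35,"fingers":-1.0},{"x":0.275,"y":-0.1,"z":0.0,"spin":-0.45,"fingers":-1.0},{"x":0.33,"y":-0.12,"z":0.0,"spin":-0.55,"fingers":-1.0},{"x":0.385,"y":-0.14,"z":0.0,"spin":-0.65,"fingers":-1.0},{"x":0.44,"y":-0.16,"z":0.0,"spin":-0.68,"fingers":-1.0},{"x":0.497,"y":-0.182,"z":0.0,"spin":-0.68,"fingers":-1.0},{"x":0.497,"y":-0.182,"z":0.0,"spin":-0.68,"fingers":-1.0}], newtons=15)

```text
time_s: 15.25
tcp_pos: [0.5275, -0.2732, 0.3144]
eef_rot: [179.8, 0.1, -69.7]
contact_force: [0.8, -0.4, -1.6]
gripper_width: 0.0026
gripper_force: 14.7
```

```bash
cat > chk.py <<'E'
from h import *
np.set_printoptions(precision=4,suppress=True)
st=sensors.get_state();print(st["tcp_pos"],st["eef_rot"][2],st["gripper_width"],st["contact_force"])
C={}
for n in("scene","side"):
    c=cap(n);C[n]=c
    h=cv2.cvtColor(c["pixels"],cv2.COLOR_RGB2HSV);k=cv2.inRange(h,(0,70,40),(22,195,230))
    k=cv2.morphologyEx(k,cv2.MORPH_CLOSE,np.ones((3,3)))
    x0,x1,y0,y1=(185,275,60,232) if n=="scene" else (355,425,40,215)
    m=np.zeros_like(k);m[y0:y1,x0:x1]=k[y0:y1,x0:x1]
    for x in cv2.findContours(m,cv2.RETR_EXTERNAL,cv2.CHAIN_APPROX_NONE)[0]:
        if cv2.contourArea(x)>120:
            b=cv2.boundingRect(x);v=x[:,0];lo=v[v[:,1]>=v[:,1].max()-1].mean(0);print(n,b,cv2.contourArea(x),"bottom",lo)
E
python3 chk.py
```

```text
[ 0.5275 -0.2732  0.3144] -69.66497567884124 0.0026326844740382424 [ 0.8463 -0.4053 -1.6169]
scene (185, 215, 15, 17) 181.0 bottom [191.5   230.875]
scene (194, 178, 33, 48) 1136.5 bottom [216.5    224.6667]
scene (192, 126, 76, 41) 152.5 bottom [195.5    165.4167]
scene (261, 60, 14, 28) 299.5 bottom [264.2  86.4]
scene (185, 60, 57, 93) 2597.0 bottom [189.  151.2]
side (374, 156, 30, 41) 863.0 bottom [381.9091 195.4545]
side (366, 40, 59, 99) 3909.0 bottom [420.375 137.375]
```

drive_tool(rows=[{"x":-0.002,"y":-0.001,"z":0.04,"spin":0.0,"fingers":-1.0},{"x":-0.002,"y":-0.001,"z":0.08,"spin":0.0,"fingers":-1.0},{"x":-0.002,"y":-0.001,"z":0.105,"spin":0.0,"fingers":-1.0},{"x":-0.002,"y":-0.001,"z":0.105,"spin":0.0,"fingers":-1.0},{"x":-0.002,"y":-0.001,"z":0.105,"spin":0.0,"fingers":-1.0}], newtons=10)

```text
time_s: 15.98
tcp_pos: [0.5297, -0.267, 0.2132]
eef_rot: [-179.9, -0.1, -69.3]
contact_force: [-0.1, -0.3, 0.4]
gripper_width: 0.003
gripper_force: 9.9
```

```bash
python3 chk.py
```

```text
[ 0.5297 -0.267   0.2132] -69.29094482838357 0.00296694285785121 [-0.0548 -0.3027  0.4002]
scene (185, 215, 15, 17) 181.0 bottom [191.5   230.875]
scene (185, 82, 60, 145) 4302.5 bottom [217.5   225.125]
scene (185, 62, 20, 42) 460.5 bottom [186.2 102.4]
scene (261, 60, 14, 28) 300.5 bottom [264.2  86.4]
side (363, 84, 62, 115) 3712.5 bottom [377.     197.3333]
side (356, 40, 69, 42) 1728.5 bottom [377.8947  80.5789]
```

drive_tool(rows=[{"x":0.002,"y":0.0,"z":0.01,"spin":0.0,"fingers":-1.0},{"x":0.002,"y":0.0,"z":0.02,"spin":0.0,"fingers":-1.0},{"x":0.002,"y":0.0,"z":0.03,"spin":0.0,"fingers":-1.0},{"x":0.002,"y":0.0,"z":0.03,"spin":0.0,"fingers":-1.0}])

```text
time_s: 16.58
tcp_pos: [0.5289, -0.2693, 0.1806]
eef_rot: [179.9, 0.1, -69.4]
contact_force: [-0.5, 0.2, -0.1]
gripper_width: 0.0028
gripper_force: 9.9
```

drive_tool(rows=[{"x":0.0,"y":0.0,"z":0.007,"spin":0.0,"fingers":-1.0},{"x":0.0,"y":0.0,"z":0.013,"spin":0.0,"fingers":-1.0},{"x":0.0,"y":0.0,"z":0.013,"spin":0.0,"fingers":-1.0}])

```text
time_s: 16.95
tcp_pos: [0.5293, -0.2693, 0.1684]
eef_rot: [180.0, 0.0, -69.4]
contact_force: [0.4, 0.8, -0.5]
gripper_width: 0.0029
gripper_force: 9.9
```

drive_tool(rows=[{"x":0.0,"y":0.0,"z":0.005,"spin":0.0,"fingers":-1.0},{"x":0.0,"y":0.0,"z":0.01,"spin":0.0,"fingers":-1.0},{"x":0.0,"y":0.0,"z":0.01,"spin":0.0,"fingers":-1.0}])

```text
time_s: 17.32
tcp_pos: [0.5293, -0.2694, 0.1585]
eef_rot: [180.0, 0.0, -69.4]
contact_force: [-0.2, 0.4, -0.8]
gripper_width: 0.0028
gripper_force: 9.9
```

drive_tool(rows=[{"x":0.0,"y":0.0,"z":0.004,"spin":0.0,"fingers":-1.0},{"x":0.0,"y":0.0,"z":0.006,"spin":0.0,"fingers":-1.0},{"x":0.0,"y":0.0,"z":0.006,"spin":0.0,"fingers":-1.0}])

```text
time_s: 17.7
tcp_pos: [0.5296, -0.2694, 0.1528]
eef_rot: [180.0, 0.0, -69.4]
contact_force: [-0.2, 1.0, -0.5]
gripper_width: 0.003
gripper_force: 9.9
```

drive_tool(rows=[{"x":0.0,"y":0.0,"z":0.003,"spin":0.0,"fingers":-1.0},{"x":0.0,"y":0.0,"z":0.003,"spin":0.0,"fingers":-0.4},{"x":0.0,"y":0.0,"z":0.003,"spin":0.0,"fingers":-0.4},{"x":0.0,"y":0.0,"z":0.003,"spin":0.0,"fingers":-0.3},{"x":0.0,"y":0.0,"z":-0.01,"spin":0.0,"fingers":-0.3},{"x":0.0,"y":0.0,"z":-0.05,"spin":0.0,"fingers":-0.3},{"x":0.0,"y":0.0,"z":-0.11,"spin":0.0,"fingers":-0.2},{"x":0.0,"y":0.0,"z":-0.17,"spin":0.0,"fingers":0.0},{"x":0.0,"y":0.0,"z":-0.18,"spin":0.0,"fingers":0.0},{"x":0.0,"y":0.0,"z":-0.18,"spin":0.0,"fingers":0.0}])

```text
time_s: 18.95
tcp_pos: [0.5297, -0.2694, 0.3343]
eef_rot: [-179.9, -0.1, -69.4]
contact_force: [-0.2, 1.1, -0.9]
gripper_width: 0.0438
gripper_force: 0.0
```

```bash
cat > st.py <<'E'
import sys
from h import *
np.set_printoptions(precision=4,suppress=True)
zt=float(sys.argv[1]);P=np.array([.509,-.277])
st=sensors.get_state();print(st["tcp_pos"],st["eef_rot"])
def proj(c,p):
    q=c["R"].T@(p-c["o"]);u=np.array([q[0],-q[1]])/-q[2];u=u*(1+c["k1"]*(u@u));return c["intrinsics"][0,0]*u+c["intrinsics"][:2,2]
for n in("wrist","scene","side"):
    c=cap(n);cv2.imwrite(f"pics/st_{n}_{zt}.png",c["pixels"][:,:,::-1])
    h=cv2.cvtColor(c["pixels"],cv2.COLOR_RGB2HSV);k=cv2.inRange(h,(3,60,40),(22,190,230))
    if n=="wrist":k[285:]=0
    k=cv2.morphologyEx(k,cv2.MORPH_CLOSE,np.ones((5,5)))
    t=proj(c,np.r_[P,zt]); th=np.linspace(0,6.28,40)
    ring=np.array([proj(c,np.r_[P+.033*np.array([np.cos(a),np.sin(a)]),zt]) for a in th])
    x0,y0=(ring.min(0)-40).astype(int);x1,y1=(ring.max(0)+40).astype(int)
    m=np.zeros_like(k);m[max(y0,0):y1,max(x0,0):x1]=k[max(y0,0):y1,max(x0,0):x1]
    print(n,"expect rim box",ring.min(0),ring.max(0))
    for x in cv2.findContours(m,cv2.RETR_EXTERNAL,cv2.CHAIN_APPROX_NONE)[0]:
        if cv2.contourArea(x)>300:
            b=cv2.boundingRect(x);print("  blob",b[0],b[1],b[0]+b[2],b[1]+b[3]); 
            if n=="wrist": e=cv2.fitEllipse(cv2.convexHull(x));print("  ell",e,plane(c,e[0],zt))
E
python3 st.py 0.131
```

```text
[ 0.5297 -0.2694  0.3343] [-179.8736   -0.0562  -69.3786]
wrist expect rim box [302.54   180.6883] [371.0789 247.5289]
  blob 286 267 318 285
  ell ((301.8366394042969, 280.5370788574219), (27.702383041381836, 30.980241775512695), 73.60128021240234) [[ 0.517  -0.2009  0.131 ]]
  blob 343 255 376 285
  ell ((361.2733459472656, 285.3597106933594), (31.802736282348633, 63.650028228759766), 159.17909240722656) [[ 0.4583 -0.2174  0.131 ]]
  blob 397 203 411 277
  ell ((404.81085205078125, 243.75457763671875), (13.245224952697754, 83.81049346923828), 4.036187171936035) [[ 0.4354 -0.2737  0.131 ]]
  blob 265 177 387 270
  ell ((325.0826721191406, 240.61709594726562), (122.2290267944336, 128.89697265625), 166.91363525390625) [[ 0.5102 -0.2489  0.131 ]]
scene expect rim box [190.2243 162.8236] [223.114  179.4423]
  blob 150 126 263 219
  blob 165 122 198 154
side expect rim box [372.6083 141.695 ] [402.1409 156.0595]
  blob 332 153 368 196
  blob 368 142 404 196
  blob 370 101 442 140
```

```bash
cat > hc.py <<'E'
import sys
from h import *
np.set_printoptions(precision=4,suppress=True)
zt=float(sys.argv[1]);c=cap("wrist")
g=cv2.medianBlur(cv2.cvtColor(c["pixels"],cv2.COLOR_RGB2GRAY),3)[100:285,240:440]
o=cv2.HoughCircles(g,cv2.HOUGH_GRADIENT,1,4,param1=100,param2=14,minRadius=25,maxRadius=46)
for x in o[0][:6]:
    u=x[:2]+[240,100];e=plane(c,[u,u+[x[2],0],u-[x[2],0]],zt);print(u,x[2],e[0],"diam",np.linalg.norm(e[1]-e[2]))
E
python3 hc.py .131
```

```text
[334.5 208.5] 33.8 [ 0.512  -0.2822  0.131 ] diam 0.0642659238768041
[333.5 213.5] 33.0 [ 0.5111 -0.2773  0.131 ] diam 0.06299589608231268
[332.5 218.5] 36.4 [ 0.5102 -0.2724  0.131 ] diam 0.06977189210001286
[328.5 221.5] 41.0 [ 0.5127 -0.2683  0.131 ] diam 0.07877941394693112
[336.5 216.5] 33.3 [ 0.5074 -0.2756  0.131 ] diam 0.06373223316727454
[340.5 220.5] 38.8 [ 0.5023 -0.2733  0.131 ] diam 0.07452385410776609
```

The side view puts the top rim where a fully nested second cup should be. Now the last one, c1.

drive_tool(rows=[{"x":-0.055,"y":-0.017,"z":0.0,"spin":0.1,"fingers":0.0},{"x":-0.11,"y":-0.035,"z":0.0,"spin":0.25,"fingers":0.0},{"x":-0.165,"y":-0.052,"z":0.0,"spin":0.4,"fingers":0.0},{"x":-0.22,"y":-0.07,"z":0.0,"spin":0.5,"fingers":0.0},{"x":-0.275,"y":-0.087,"z":0.02,"spin":0.6,"fingers":0.0},{"x":-0.33,"y":-0.104,"z":0.05,"spin":0.68,"fingers":0.0},{"x":-0.349,"y":-0.11,"z":0.09,"spin":0.68,"fingers":0.0},{"x":-0.349,"y":-0.11,"z":0.12,"spin":0.68,"fingers":0.0},{"x":-0.349,"y":-0.11,"z":0.125,"spin":0.68,"fingers":0.0},{"x":-0.349,"y":-0.11,"z":0.125,"spin":0.68,"fingers":0.0}], newtons=6)

```text
time_s: 20.4
tcp_pos: [0.5099, 0.0957, 0.2082]
eef_rot: [180.0, -0.0, -108.3]
contact_force: [-1.1, 0.0, 0.9]
gripper_width: 0.0435
gripper_force: 0.0
```

drive_tool(rows=[{"x":0.0,"y":0.0,"z":0.02,"spin":0.0,"fingers":0.0},{"x":0.0,"y":0.0,"z":0.045,"spin":0.0,"fingers":0.0},{"x":0.0,"y":0.0,"z":0.07,"spin":0.0,"fingers":0.0},{"x":0.0,"y":0.0,"z":0.083,"spin":0.0,"fingers":0.0},{"x":0.0,"y":0.0,"z":0.083,"spin":0.0,"fingers":-1.0},{"x":0.0,"y":0.0,"z":0.083,"spin":0.0,"fingers":-1.0},{"x":0.0,"y":0.0,"z":0.083,"spin":0.0,"fingers":-1.0},{"x":0.0,"y":0.0,"z":0.083,"spin":0.0,"fingers":-1.0},{"x":0.0,"y":0.0,"z":0.083,"spin":0.0,"fingers":-1.0}], newtons=6)

```text
time_s: 21.52
tcp_pos: [0.511, 0.0962, 0.126]
eef_rot: [-179.9, 0.1, -108.3]
contact_force: [5.4, -1.2, 1.8]
gripper_width: 0.0143
gripper_force: 5.8
```

drive_tool(rows=[{"x":0.0,"y":0.01,"z":-0.0173,"spin":0.0,"fingers":-1.0},{"x":0.0,"y":0.02,"z":-0.0346,"spin":0.0,"fingers":-1.0},{"x":0.0,"y":0.03,"z":-0.052,"spin":0.0,"fingers":-1.0},{"x":0.0,"y":0.04,"z":-0.0693,"spin":0.0,"fingers":-1.0},{"x":0.0,"y":0.05,"z":-0.0866,"spin":0.0,"fingers":-1.0},{"x":0.0,"y":0.05,"z":-0.13,"spin":0.0,"fingers":-1.0},{"x":0.0,"y":0.05,"z":-0.17,"spin":0.0,"fingers":-1.0},{"x":0.0,"y":0.05,"z":-0.21,"spin":0.0,"fingers":-1.0},{"x":0.0,"y":0.05,"z":-0.21,"spin":0.0,"fingers":-1.0}], newtons=10)

```text
time_s: 22.65
tcp_pos: [0.4629, 0.1122, 0.338]
eef_rot: [-179.8, 0.2, -108.3]
contact_force: [-0.9, 0.1, -0.9]
gripper_width: 0.004
gripper_force: 9.8
```

drive_tool(rows=[{"x":0.04,"y":-0.022,"z":0.0,"spin":-0.05,"fingers":-1.0},{"x":0.08,"y":-0.043,"z":0.0,"spin":-0.15,"fingers":-1.0},{"x":0.125,"y":-0.067,"z":0.0,"spin":-0.25,"fingers":-1.0},{"x":0.17,"y":-0.091,"z":0.0,"spin":-0.35,"fingers":-1.0},{"x":0.215,"y":-0.115,"z":0.0,"spin":-0.45,"fingers":-1.0},{"x":0.26,"y":-0.139,"z":0.0,"spin":-0.55,"fingers":-1.0},{"x":0.305,"y":-0.163,"z":0.0,"spin":-0.65,"fingers":-1.0},{"x":0.342,"y":-0.183,"z":0.0,"spin":-0.68,"fingers":-1.0},{"x":0.342,"y":-0.183,"z":0.0,"spin":-0.68,"fingers":-1.0},{"x":0.342,"y":-0.183,"z":0.0,"spin":-0.68,"fingers":-1.0}], newtons=18)

```text
time_s: 23.9
tcp_pos: [0.5277, -0.2702, 0.3338]
eef_rot: [179.9, 0.1, -69.4]
contact_force: [-1.1, 0.0, -1.2]
gripper_width: 0.004
gripper_force: 17.5
```

```bash
python3 chk.py
```

```text
[ 0.5277 -0.2702  0.3338] -69.430535617721 0.00399590555228498 [-1.072  0.026 -1.248]
scene (185, 215, 15, 17) 181.0 bottom [191.5   230.875]
scene (190, 127, 77, 100) 1812.0 bottom [217.625 225.5  ]
scene (261, 60, 14, 28) 302.5 bottom [264.2  86.4]
scene (185, 60, 56, 93) 2540.0 bottom [187.625 151.625]
side (373, 143, 31, 54) 1227.0 bottom [381.9091 195.4545]
side (372, 40, 53, 100) 3686.0 bottom [422.3333 138.1667]
```

```bash
cat > held.py <<'E'
from h import *
np.set_printoptions(precision=4,suppress=True)
t=sensors.get_state()["tcp_pos"]
def proj(c,p):
    q=c["R"].T@(p-c["o"]);u=np.array([q[0],-q[1]])/-q[2];u=u*(1+c["k1"]*(u@u));return c["intrinsics"][0,0]*u+c["intrinsics"][:2,2]
for n in("scene","side"):
    c=cap(n)
    A=t+np.array([-.029,-.011,-.012]);B=t+np.array([-.0215,-.008,-.103])
    a,b=proj(c,A),proj(c,B);print(n,"expected mouth/base centre",a,b)
    h=cv2.cvtColor(c["pixels"],cv2.COLOR_RGB2HSV)
    red=(((h[:,:,0]<5)|(h[:,:,0]>172))&(h[:,:,1]>130)).astype(np.uint8)
    x0,x1=int(a[0]-45),int(a[0]+45);y0,y1=int(a[1]-40),int(b[1]+30)
    ys,xs=np.nonzero(red[y0:y1,x0:x1]);
    if len(xs): print(" red n",len(xs),"x",xs.min()+x0,xs.max()+x0,"y",ys.min()+y0,ys.max()+y0,"slope",np.polyfit(xs,ys,1)[0])
    br=cv2.inRange(h,(0,70,30),(22,195,230))
    for y in range(int(a[1])-20,int(b[1])+20,5):
        r=np.nonzero(br[y,x0:x1])[0]; print("  row",y,(r.min()+x0,r.max()+x0,len(r)) if len(r) else None,end=";")
    print()
E
python3 held.py
```

```text
scene expected mouth/base centre [193.0695  75.2926] [199.1426 124.0317]
 red n 34 x 186 211 y 83 88 slope -0.14885068927974443
  row 55 (np.int64(149), np.int64(190), 20);  row 60 (np.int64(149), np.int64(191), 23);  row 65 (np.int64(148), np.int64(193), 31);  row 70 (np.int64(148), np.int64(210), 50);  row 75 (np.int64(148), np.int64(211), 58);  row 80 (np.int64(148), np.int64(210), 58);  row 85 (np.int64(148), np.int64(210), 44);  row 90 (np.int64(148), np.int64(233), 72);  row 95 (np.int64(150), np.int64(236), 74);  row 100 (np.int64(148), np.int64(234), 67);  row 105 (np.int64(156), np.int64(233), 60);  row 110 (np.int64(171), np.int64(235), 58);  row 115 (np.int64(165), np.int64(235), 52);  row 120 (np.int64(167), np.int64(234), 53);  row 125 (np.int64(169), np.int64(235), 28);  row 130 (np.int64(171), np.int64(232), 26);  row 135 (np.int64(173), np.int64(196), 16);  row 140 (np.int64(175), np.int64(196), 12);
side expected mouth/base centre [396.5563  68.3501] [390.6705 107.835 ]
 red n 259 x 382 432 y 75 107 slope 0.13271573368048978
  row 48 (np.int64(372), np.int64(440), 60);  row 53 (np.int64(373), np.int64(440), 57);  row 58 (np.int64(374), np.int64(440), 55);  row 63 (np.int64(376), np.int64(440), 59);  row 68 (np.int64(375), np.int64(440), 62);  row 73 (np.int64(381), np.int64(440), 60);  row 78 (np.int64(382), np.int64(440), 59);  row 83 (np.int64(382), np.int64(440), 56);  row 88 (np.int64(381), np.int64(440), 54);  row 93 (np.int64(381), np.int64(440), 54);  row 98 (np.int64(381), np.int64(440), 60);  row 103 (np.int64(381), np.int64(440), 60);  row 108 (np.int64(389), np.int64(440), 52);  row 113 (np.int64(395), np.int64(440), 46);  row 118 (np.int64(394), np.int64(437), 44);  row 123 (np.int64(394), np.int64(436), 43);
```

The held cup's outline and stripe are where expected in both views. I'll lower it in.

drive_tool(rows=[{"x":0.0,"y":-0.001,"z":0.04,"spin":0.0,"fingers":-1.0},{"x":0.0,"y":-0.001,"z":0.08,"spin":0.0,"fingers":-1.0},{"x":0.0,"y":-0.001,"z":0.095,"spin":0.0,"fingers":-1.0},{"x":0.0,"y":-0.001,"z":0.095,"spin":0.0,"fingers":-1.0},{"x":0.0,"y":-0.001,"z":0.095,"spin":0.0,"fingers":-1.0}], newtons=10)

```text
time_s: 24.72
tcp_pos: [0.5302, -0.2703, 0.2418]
eef_rot: [-179.9, -0.1, -69.3]
contact_force: [-0.6, -0.0, -0.8]
gripper_width: 0.0043
gripper_force: 9.9
```

drive_tool(rows=[{"x":0.0,"y":0.0,"z":0.008,"spin":0.0,"fingers":-1.0},{"x":0.0,"y":0.0,"z":0.016,"spin":0.0,"fingers":-1.0},{"x":0.0,"y":0.0,"z":0.022,"spin":0.0,"fingers":-1.0},{"x":0.0,"y":0.0,"z":0.022,"spin":0.0,"fingers":-1.0}])

```text
time_s: 25.22
tcp_pos: [0.5289, -0.2701, 0.2173]
eef_rot: [179.9, 0.0, -69.4]
contact_force: [0.0, -0.4, -0.5]
gripper_width: 0.0041
gripper_force: 9.9
```

drive_tool(rows=[{"x":0.0,"y":0.0,"z":0.007,"spin":0.0,"fingers":-1.0},{"x":0.0,"y":0.0,"z":0.013,"spin":0.0,"fingers":-1.0},{"x":0.0,"y":0.0,"z":0.013,"spin":0.0,"fingers":-1.0}])

```text
time_s: 25.6
tcp_pos: [0.5289, -0.2701, 0.2043]
eef_rot: [179.9, 0.0, -69.4]
contact_force: [0.1, -0.9, -0.7]
gripper_width: 0.0041
gripper_force: 9.9
```

drive_tool(rows=[{"x":0.0,"y":0.0,"z":0.005,"spin":0.0,"fingers":-1.0},{"x":0.0,"y":0.0,"z":0.01,"spin":0.0,"fingers":-1.0},{"x":0.0,"y":0.0,"z":0.01,"spin":0.0,"fingers":-1.0}])

```text
time_s: 25.98
tcp_pos: [0.529, -0.2701, 0.1944]
eef_rot: [180.0, 0.0, -69.4]
contact_force: [0.4, 0.3, -0.5]
gripper_width: 0.0042
gripper_force: 9.9
```

drive_tool(rows=[{"x":0.0,"y":0.0,"z":0.004,"spin":0.0,"fingers":-1.0},{"x":0.0,"y":0.0,"z":0.007,"spin":0.0,"fingers":-1.0},{"x":0.0,"y":0.0,"z":0.007,"spin":0.0,"fingers":-1.0}])

```text
time_s: 26.35
tcp_pos: [0.5291, -0.2701, 0.1877]
eef_rot: [180.0, 0.0, -69.4]
contact_force: [0.7, -0.5, -0.5]
gripper_width: 0.0042
gripper_force: 9.9
```

drive_tool(rows=[{"x":0.0,"y":0.0,"z":0.002,"spin":0.0,"fingers":-1.0},{"x":0.0,"y":0.0,"z":0.002,"spin":0.0,"fingers":-0.4},{"x":0.0,"y":0.0,"z":0.002,"spin":0.0,"fingers":-0.4},{"x":0.0,"y":0.0,"z":0.002,"spin":0.0,"fingers":-0.3},{"x":0.0,"y":0.0,"z":-0.01,"spin":0.0,"fingers":-0.3},{"x":0.0,"y":0.0,"z":-0.05,"spin":0.0,"fingers":-0.3},{"x":0.0,"y":0.0,"z":-0.11,"spin":0.0,"fingers":-0.2},{"x":0.0,"y":0.0,"z":-0.16,"spin":0.0,"fingers":0.0},{"x":0.0,"y":0.0,"z":-0.16,"spin":0.0,"fingers":0.0}])

```text
time_s: 27.48
tcp_pos: [0.5307, -0.2709, 0.3541]
eef_rot: [-179.6, -0.3, -69.4]
contact_force: [0.2, 0.0, -0.1]
gripper_width: 0.0428
gripper_force: 0.0
```

```bash
python3 st.py 0.167 | grep -v ell; python3 hc.py .167
```

```text
[ 0.5307 -0.2709  0.3541] [-179.574    -0.3346  -69.3583]
wrist expect rim box [303.5066 186.1858] [375.0961 255.6878]
  blob 393 205 415 282
  blob 263 178 391 264
scene expect rim box [186.9449 147.203 ] [220.6362 163.2842]
  blob 210 107 237 134
  blob 146 107 260 203
side expect rim box [373.1621 127.5552] [403.1221 141.536 ]
  blob 369 87 443 181
[336.5 221.5] 34.4 [ 0.5088 -0.2761  0.167 ] diam 0.062283742561890364
[336.5 216.5] 35.5 [ 0.5106 -0.2804  0.167 ] diam 0.06401519287890307
[332.5 205.5] 31.5 [ 0.5176 -0.2885  0.167 ] diam 0.05629051171679627
[327.5 216.5] 43.2 [ 0.5181 -0.2776  0.167 ] diam 0.0778949960727024
[332.5 216.5] 38.8 [ 0.5139 -0.2792  0.167 ] diam 0.06996228443921837
[333.5 226.5] 39.9 [ 0.5097 -0.2708  0.167 ] diam 0.07254047745869502
```

```bash
python3 - <<'E'
from h import *
np.set_printoptions(precision=1,suppress=True)
def proj(c,p):
    q=c["R"].T@(p-c["o"]);u=np.array([q[0],-q[1]])/-q[2];u=u*(1+c["k1"]*(u@u));return c["intrinsics"][0,0]*u+c["intrinsics"][:2,2]
P=np.array([.509,-.277])
for n in("scene","side"):
    c=cap(n);h=cv2.cvtColor(c["pixels"],cv2.COLOR_RGB2HSV)
    red=(((h[:,:,0]<6)|(h[:,:,0]>172))&(h[:,:,1]>120))
    dn=c["o"][:2]-P;dn/=np.linalg.norm(dn)
    for z in(.095,.131,.167): print(n,"rim near edge z",z,proj(c,np.r_[P+.033*dn,z]),"far",proj(c,np.r_[P-.033*dn,z]))
    x=int(proj(c,np.r_[P,.131])[0])
    for dx in(-9,-4,0,4,9): print(" col",x+dx,"red rows",np.nonzero(red[100:230,x+dx])[0]+100)
    g=c["pixels"][110:200,x].astype(int).sum(1);print(" bright rows",[(i+110,int(v)) for i,v in enumerate(g) if v>g[max(0,i-3):i+4].mean()+45])
E
```

```text
scene rim near edge z 0.095 [211.  194.4] far [208.  178.2]
scene rim near edge z 0.131 [208.2 179. ] far [205.3 163.2]
scene rim near edge z 0.167 [205.2 162.9] far [202.5 147.6]
 col 197 red rows [172 187]
 col 202 red rows [173]
 col 206 red rows [173 204]
 col 210 red rows [172 204]
 col 215 red rows []
 bright rows [(147, 335), (163, 285), (180, 271)]
side rim near edge z 0.095 [386.2 170.2] far [387.  155.5]
side rim near edge z 0.131 [387. 156.] far [387.8 141.7]
side rim near edge z 0.167 [387.8 141.5] far [388.5 127.6]
 col 378 red rows []
 col 383 red rows []
 col 387 red rows [179]
 col 391 red rows []
 col 396 red rows [172 173 174 175 176 177 178 179 180 181 182]
 bright rows [(126, 524), (127, 531), (156, 240)]
```

Rim edges at scene rows 147, 163 and 180, and at side row 127, match a fully nested upright stack of three to within about a pixel. The gripper is clear, so I'll hand in.

```bash
python3 -c "
from plant import r
print(r.close_job())"
```

```text
the job is handed in; nothing more can be done
None
```

The three brown cups from the rack stand nested in one upright stack in the tray's empty bay. The spare cup, white cup, bottles and pen tub were not touched, and the job is handed in at about 28 s, with no verdict shown.

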